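# Scrub out the blue pot with the bottle brush

### The arm

A 6-joint arm with a two-finger parallel gripper is mounted at the origin on a cart in front of the work surface, level with it; the furniture and walls round the work are solid. World frame = base frame: x ahead of the robot, y to its left, z up, the work surface at z = 0. Lengths are in m, angles in rad, forces in N, time in s.
With the tool pointing down it reaches from about 0.4 to 0.825 m from the base axis. Payload 7 kg.
Tool frame: the origin (TCP) lies at the very end of the fingers, on their centre line; the grasp point (between the pads) lies 19 mm behind it (arm.grasp_offset is the distance from the TCP to the grasp point, in m); z points along the fingers, y is the line along which they close (so a half turn about z gives the same grasp; the last joint's range is limited). The gripper opens to 88 mm and grips with 3 to 60 N. Pads are 19 mm wide; open, the fingers measure 130 mm over their backs; the gripper's body (78 mm by 193 mm) begins 47 mm behind the grasp point.
Start: joints at [-0.845, 0.359, 0.012, 0, -1.224, -0.288], TCP at [0.286, -0.611, 0.227] pointing down, gripper open.
Joint ranges: [-3.07, 3.07], [-1.43, 2.12], [-1.02, 1.25], [-3.03, 1.67], [-3.05, -0], [-3.03, 3.03]. Speed limits (rad/s): [2.39, 2.39, 3.01, 3.14, 3.14, 3.14].

### API

Orientations are given as [roll, pitch, yaw] about the fixed x, y, z axes, in that order (R = Rz(yaw) Ry(pitch) Rx(roll)).
In Python, from station import get_state, cams, arm, nets gives the robot as it stands.
- The arm moves only by the shell command python3 -m creep 'ROWS' [FORCE]. ROWS is a JSON object of lists of equal length, an entry for each row: "translation": the shift along the world's x, y, z in mm, a list of three; "spin": the turn about the world's z in rad; "gripper": the opening, from 0 (shut) to 1 (fully open). In form: {"translation": [[dx, dy, dz], ...], "spin": [spin, ...], "gripper": [gripper, ...]}. A call has 1 to 8 rows; each row shifts and turns the commanded pose from where the row before left it; what a row does not reach is not made up. A row lasts 1/10 s, in which the tool goes at most 50 mm and 8.59 degrees, less where a joint would pass 70% of its speed; a pose out of reach is approached as far as the arm can. A call is refused whole if a number of a shift passes 50 or a number of a turn 0.15, either way. A call with a gripper value outside its range is refused whole. The fingers move at their own pace and stop on an object; FORCE is the grip in N (left out, the last holds). Time passes only in rows, so rows that do not move let the fingers close. It gives the time, the measured TCP pose, the force, the opening and the grip force at its end, in the units of the state.
- get_state(): the state, without advancing time (a new reading comes with each control period).
- cams.grab_frame(name): name is "scene" or "top" or "wrist"; returns a dict with "img" (384x512x3 uint8, red, green, blue), "mtx" (3x3 intrinsics, pixels), "R" (3x3) and "t" (3): a world point X has camera coordinates R X + t. Camera axes: x right, y down, z forward; pixel columns grow to the right and rows downward; lengths in m; the calibration is good to about 2 mm. A picture is of the moment at which its call begins. There is no depth.
- arm.job_done(): hands the job in; it is judged then, once.
Trained networks look in the newest picture that a camera, given by its name, has taken for a name from the list of things; names that differ only in an ending like _2 or _b are one class to them, and where a whole thing is asked for, a point or a joint stands for the part that bears it (a point fixed in the world has none). Each returns a list of dicts, best first, with "confidence" (0 to 1); they miss things now and then, are a little off and sometimes report something else, mostly with a low value. They report only what shows in the picture. A call takes as long as a camera call.
- nets.search_frame(camera, label): "centre" ([x, y, z] in m, in world coordinates, good to about 4 mm: the middle of the surface that is visible of it).
- nets.pinpoint(camera, label): "centre" ([x, y, z] in m, in world coordinates, good to about 4 mm: a listed point, or the origin of a listed thing).
The state is a dict: "t": time; "q": joint angles; "qd": joint speeds; "joint_efforts": joint torques, N m; "eef_pos": TCP position; "ee_rot": TCP orientation; "force": force on the tool from outside, world axes, zero at the start; "moment": the same for the moment, N m; "width": finger opening in m; "gripper_force": force on a finger pad.
Only numpy, scipy, OpenCV 4.12 (cv2) and the standard library are available. Lean on these libraries where they do the work, as an engineer would, in place of code of your own. Each camera call takes 0.05 s, during which the arm holds its last target. There are 200 camera calls.

### The job

Take the red-handled bottle brush off its fork hanger and scrub the inside of the blue pot with three full strokes, each right down to the floor of the pot and back up until the bristles are near the rim. Then hang the brush back on the fork as it was. Keep the blue pot standing where it is, and leave the white pot and the other things alone.

Things in the scene. Friction and masses are not known exactly. Their poses are not given: they have to be found in the camera images.
- bottle_brush: Bottle brush, 187 mm long, hanging upright; origin at its lower end, z up along it. Springy white bristles 71 mm across (yielding lightly to 66 mm in the pot) 9 to 59 mm above the origin; wire stem 8 mm thick; black collar at 115 to 121 mm; round red handle 24 mm thick at 121 to 187 mm, gripped from above. Yaw does not matter. About 0.14 kg.
- brush_collar (a point): Centre of the underside of the brush's collar (36 mm across, 6 mm thick), 115 mm above the brush's origin.
- hanger: Fixed dark steel stand that carries the brush by its collar; origin on the bench straight under the seat of its fork; its x axis points from the fork's open end to the rear post. Post at x = 56 to 70 mm, no higher than the prongs; foot 90 mm wide, 8 mm thick, from x = -50 to 95 mm.
- fork_seat (a point): Where the centre of the collar's underside rests, 145 mm above the bench, level with the top of two prongs. Slot 14 mm wide, open to the hanger's -x; lips 3 mm high at the prong ends, 22 to 26 mm from the seat. Bristles do not pass the slot: lift the brush 5 to 15 mm and move it out along -x by 65 mm or more before raising it.
- blue_pot: Blue enamelled pot standing loose on the bench, open at the top, with an ear on its own +x side that reaches 67 mm from the axis; origin at the centre of its underside, z up. 120 mm high, outer diameter 72 mm (82 mm at the flared rim), bore 66 mm, inner floor 4 mm above the origin. About 0.5 kg.
- white_pot: White pot of the same shape and size; origin at the centre of its underside. Not to be touched.
- paint_tin: Open paint tin with a blue band, 74 mm across, 65 mm high; origin at the centre of its underside. Bystander.
- masking_tape: Roll of masking tape lying flat, 92 mm across, 25 mm high; origin at the centre of its underside. Bystander.
- tin_lid: Grey metal tin lid lying flat, 72 mm across, 5 mm thick; origin at the centre of its underside. Bystander.

How it is judged:
By the outcome, as a careful person would: the job done as asked, in the order asked, and still so for the second after the job is handed in, with the robot touching nothing.
It also fails if it takes over 67 s, if anything falls off the work surface, if the arm or the gripper's body presses on something with over 40 N, if the wrist force passes 120 N, or if a joint passes its speed limit or range.

## Working session

There is one attempt and no reset: what is moved stays moved. The work goes in short steps, Python scripts to look and compute and a shell command to move; the robot and the scene stay as the last step left them, time stands still between calls to the robot, and variables do not carry over. Pictures are saved under pics/ and viewed, at most 10 in all, crops included, and the job is handed in when it is done.

```bash
mkdir -p pics; python3 - <<'E'
from station import get_state,cams,arm,nets
import cv2
s=get_state();print(s['t'],s['eef_pos'],s['ee_rot'],s['width'])
for c in("scene","top"):
    f=cams.grab_frame(c);cv2.imwrite(f"pics/{c}0.png",f["img"][:,:,::-1])
    for n in["bottle_brush","brush_collar","hanger","fork_seat","blue_pot","white_pot","paint_tin","masking_tape","tin_lid"]:
        print(c,n,[([round(float(v),3) for v in d["centre"]],round(d["confidence"],2)) for d in nets.pinpoint(c,n)[:2]])
print(get_state()['t'])
E
```

```text
0.0 [ 0.28594901 -0.61092404  0.22561847] [ 3.13995740e+00 -1.78440450e-04 -2.70385849e+00] 0.08770002777542643
scene bottle_brush [([0.536, 0.23, 0.028], 0.59)]
scene brush_collar [([0.535, 0.223, 0.141], 0.72)]
scene hanger [([0.535, 0.228, -0.002], 0.96)]
scene fork_seat [([0.529, 0.226, 0.148], 0.79)]
scene blue_pot [([0.581, -0.242, 0.004], 0.76)]
scene white_pot [([0.519, -0.007, 0.0], 0.71)]
scene paint_tin [([0.462, 0.44, -0.003], 0.75)]
scene masking_tape [([0.662, -0.394, -0.002], 0.65)]
scene tin_lid [([0.52, -0.385, -0.003], 0.48)]
top bottle_brush [([0.463, 0.439, -0.002], 0.63), ([0.533, 0.224, 0.034], 0.58)]
top brush_collar [([0.534, 0.229, 0.147], 0.79)]
top hanger [([0.533, 0.229, -0.001], 0.85)]
top fork_seat [([0.53, 0.221, 0.148], 0.9), ([0.663, -0.391, 0.003], 0.34)]
top blue_pot [([0.577, -0.243, 0.001], 0.93)]
top white_pot [([0.516, -0.009, 0.002], 0.91)]
top paint_tin []
top masking_tape [([0.66, -0.389, 0.005], 0.55)]
top tin_lid [([0.52, -0.378, 0.001], 0.81)]
1.0
```

View pics/scene0.png

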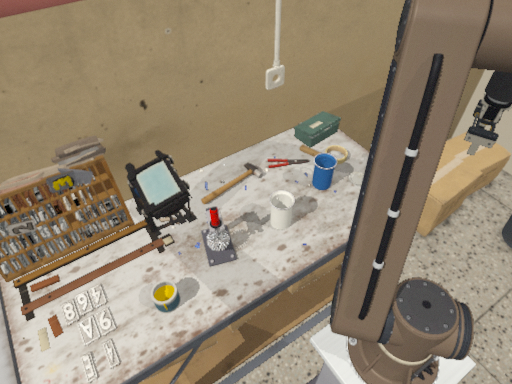

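View pics/top0.png

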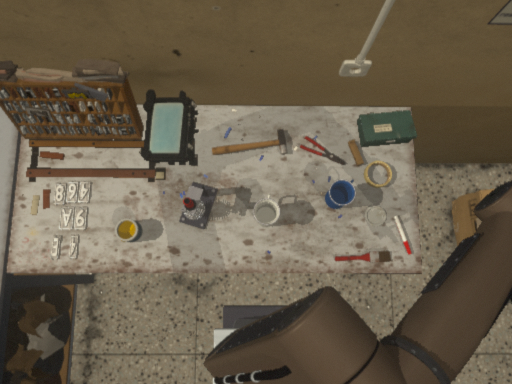

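```bash
cat > h.py <<'E'
import numpy as np,cv2
from station import get_state,cams,arm,nets
def proj(f,X):
    p=np.array(f["mtx"])@(np.array(f["R"])@np.array(X,float)+np.array(f["t"]).ravel());return p[:2]/p[2]
def back(f,uv,z):
    R=np.array(f["R"]);t=np.array(f["t"]).ravel();c=-R.T@t
    d=R.T@np.linalg.solve(np.array(f["mtx"]),[uv[0],uv[1],1.]);return c+d*(z-c[2])/d[2]
E
python3 - <<'E'
from h import *
T=cams.grab_frame("top");S=cams.grab_frame("scene")
a=T["img"][175:235,170:230];b=S["img"][195:270,190:250];c=T["img"][170:220,310:370]
r=lambda i:cv2.resize(i[:,:,::-1],(0,0),fx=6.5,fy=6.5,interpolation=cv2.INTER_CUBIC)
i=np.zeros((490,780,3),np.uint8);A=r(a);B=r(b);i[:A.shape[0],:390]=A;i[:B.shape[0],390:]=B[:490,:390];cv2.imwrite("pics/c1.png",i)
for n,f in(("top",T),("scene",S)):
    C=-np.array(f["R"]).T@np.array(f["t"]).ravel();print(n,C)
E
```

```text
top [0.33057106 0.03429769 1.41469341]
scene [-0.08534079  0.47734321  1.00768714]
```

View pics/c1.png

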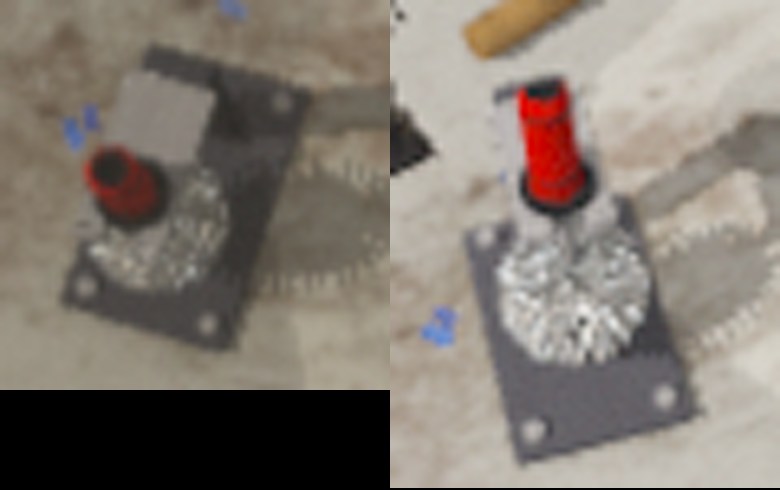

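```bash
python3 - <<'E'
from h import *
T=cams.grab_frame("top");S=cams.grab_frame("scene")
g=lambda p,o:(np.array(p)+.5)/6.5-.5+np.array(o)
P=[back(T,g(p,(170,175)),.008)[:2] for p in[(62,300),(228,350),(310,95),(150,45)]]
print("top corners",np.round(P,4))
fr=(P[0]+P[1])/2;bk=(P[2]+P[3])/2;d=(bk-fr)/np.linalg.norm(bk-fr)
print(np.linalg.norm(bk-fr),np.degrees(np.arctan2(d[1],d[0])),"origin",(fr+bk)/2-d*.0225)
e=P[1]-P[0];print(np.linalg.norm(e),np.degrees(np.arctan2(e[1],e[0]))+90)
Q=[back(S,g((x-390,y),(190,195)),.008)[:2] for x,y in[(520,465),(705,415),(465,230)]]
print("scene",np.round(Q,4));e=Q[2]-Q[0];d=e/np.linalg.norm(e);print(np.linalg.norm(e),np.degrees(np.arctan2(e[1],e[0])),"origin",(Q[0]+Q[1])/2+d*.05)
print("caps",back(T,g((112,165),(170,175)),.217),back(S,g((542-390,89),(190,195)),.217))
print("collar",back(T,g((133,197),(170,175)),.148),back(S,g((556-390,193),(190,195)),.148))
# pots rim top: blue mask
im=T["img"][165:225,305:375];h=cv2.cvtColor(im,cv2.COLOR_RGB2HSV)
m=((h[...,0]>100)&(h[...,0]<125)&(h[...,1]>140)).astype(np.uint8);n,l,st,ce=cv2.connectedComponentsWithStats(m);k=1+np.argmax(st[1:,4]);print(st[k])
i=cv2.resize(im[:,:,::-1],(0,0),fx=8,fy=8,interpolation=cv2.INTER_CUBIC)
for x,y in((.579,-.2425),(.577,-.240)):
    t=np.linspace(0,2*np.pi,60);q=np.array([proj(T,(x+.041*np.cos(a),y+.041*np.sin(a),.12)) for a in t])-[305,165]
    cv2.polylines(i,[((q+.5)*8-.5).astype(np.int32)],True,(0,255,255) if x>.578 else (0,255,0),1)
cv2.imwrite("pics/pot.png",i)
E
```

```text
top corners [[0.4992 0.2818]
 [0.4736 0.1958]
 [0.6074 0.1563]
 [0.6338 0.2406]]
0.14014914509846593 -16.728912185134156 origin [0.53192835 0.22511128]
0.08973501185459905 -16.55916360929001
scene [[0.494  0.2794]
 [0.4679 0.1907]
 [0.6332 0.2361]]
0.14587296169486688 -17.292235779986527 origin [0.52866983 0.22022858]
caps [0.53428412 0.2251164  0.217     ] [0.53154799 0.22345314 0.217     ]
collar [0.53088635 0.22582744 0.148     ] [0.52795176 0.22581791 0.148     ]
[41 18  5  4  5]
```

View pics/pot.png

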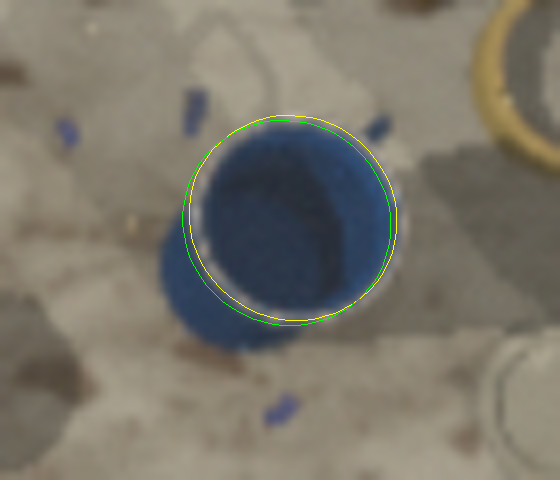

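The pot picture shows the rim ring centred near pixel (299,217) of the crop, which is about 2 mm further towards −y than my yellow circle. I'll refine that with the wrist camera as I pass over.

```bash
python3 -m creep '{"translation":[[22,40,12],[22,40,12],[22,40,12],[22,40,12],[22,40,12],[22,40,12],[22,40,12],[22,40,12]],"spin":[0,0,0,0,0,0,0,0],"gripper":[1,1,1,1,1,1,1,1]}' && python3 -m creep '{"translation":[[20,40,0],[0,0,0],[0,0,0],[0,0,0]],"spin":[0,0,0,0],"gripper":[1,1,1,1]}'
python3 - <<'E'
from h import *
f=cams.grab_frame("wrist");cv2.imwrite("pics/w1.png",f["img"][:,:,::-1]);np.save("w1.npy",f,allow_pickle=True)
s=get_state();print(s['t'],s['eef_pos'],s['ee_rot'],s['q'])
print(-np.array(f["R"]).T@np.array(f["t"]).ravel(),proj(f,(.579,-.2448,.12)))
print(nets.pinpoint("wrist","blue_pot"))
E
```

```text
t: 2.0
eef_pos: [0.4626, -0.2896, 0.3234]
ee_rot: [-3.141, 0.001, -2.704]
force: [0.7, -1.1, 0.3]
width: 0.088
gripper_force: 0.0
t: 2.4
eef_pos: [0.4818, -0.2517, 0.3225]
ee_rot: [3.142, -0.0, -2.704]
force: [-0.6, 0.0, 0.3]
width: 0.0879
gripper_force: 0.0
2.45 [ 0.48170014 -0.25203639  0.32248413] [ 3.14154612e+00 -2.56099418e-04 -2.70475177e+00] [-1.21420046e-01  9.23851516e-02 -1.19127652e-01  9.83782414e-05
 -1.35952539e+00 -1.01255604e+00]
[ 0.41919022 -0.28127036  0.48014509] [228.02806878 243.1840196 ]
[{'centre': [0.5801, -0.2447, -0.0042], 'confidence': 0.91}]
```

View pics/w1.png

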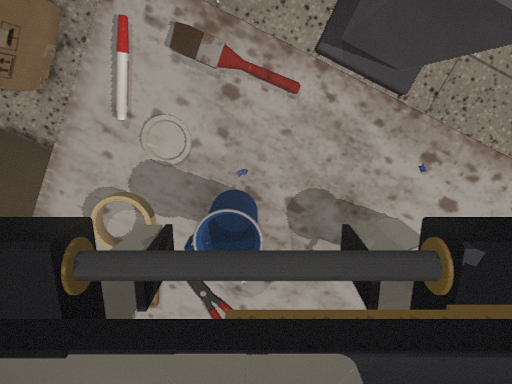

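The blue rim spans columns 194–263, centred at about 228. That matches my projection, so the pot is at about (0.5795, −0.2447). On to the brush.

```bash
python3 -m creep '{"translation":[[7,44,1],[7,44,1],[7,44,1],[7,44,1],[7,44,1],[7,44,1],[7,44,1],[7,44,1]],"spin":[0,0,0,0,0,0,0,0],"gripper":[1,1,1,1,1,1,1,1]}' && python3 -m creep '{"translation":[[7,44,0],[7,44,0],[8,49,0],[0,0,0],[0,0,0],[0,0,0]],"spin":[0,0,0,0,0,0],"gripper":[1,1,1,1,1,1]}'
python3 - <<'E'
from h import *
f=cams.grab_frame("wrist")
s=get_state();print(s['t'],s['eef_pos'],s['ee_rot'],s['q'])
for n in("bottle_brush","brush_collar","fork_seat","hanger"):print(n,nets.pinpoint("wrist",n)[:1])
i=f["img"][:,:,::-1].copy()
for z in(.148,.217):print(proj(f,(.531,.224,z)))
cv2.imwrite("pics/w2.png",i);np.save("w2.npy",f,allow_pickle=True)
E
```

```text
t: 3.3
eef_pos: [0.5383, 0.1013, 0.3308]
ee_rot: [-3.141, 0.0, -2.706]
force: [1.7, -0.1, -0.3]
width: 0.0876
gripper_force: 0.0
t: 3.9
eef_pos: [0.5604, 0.2364, 0.3304]
ee_rot: [-3.141, -0.0, -2.705]
force: [0.1, -0.4, -1.1]
width: 0.0879
gripper_force: 0.0
3.95 [0.56036475 0.23622269 0.33076307] [-3.14145166e+00  1.16120878e-04 -2.70543016e+00] [ 7.19932590e-01  2.01308566e-01  2.90180987e-02  1.70394539e-04
 -1.39843386e+00 -1.85459565e+00]
bottle_brush [{'centre': [0.5351, 0.225, 0.0296], 'confidence': 0.94}]
brush_collar [{'centre': [0.5325, 0.2227, 0.1481], 'confidence': 0.82}]
fork_seat [{'centre': [0.5317, 0.2271, 0.1413], 'confidence': 0.58}]
hanger [{'centre': [0.5319, 0.2217, -0.0002], 'confidence': 0.81}]
[258.39761079 142.07804005]
[258.7133401  151.19862724]
```

View pics/w2.png

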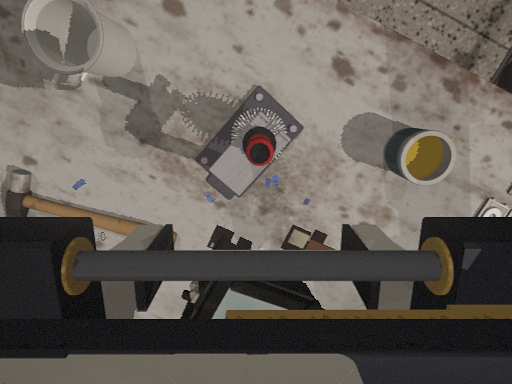

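```bash
python3 - <<'E'
from h import *
f=np.load("w2.npy",allow_pickle=True).item()
c=f["img"][120:175,235:290];h=cv2.cvtColor(c,cv2.COLOR_RGB2HSV)
m=(((h[...,0]<8)|(h[...,0]>172))&(h[...,1]>140)&(h[...,2]>60)).astype(np.uint8)
ys,xs=np.nonzero(m);print(xs.min()+235,xs.max()+235,ys.min()+120,ys.max()+120)
# lower arc of the top ring: fit circle to outer hull points in lower half
k=[p[0] for p in cv2.convexHull(np.c_[xs,ys].astype(np.int32))];(x,y),r=cv2.minEnclosingCircle(np.array(k));print(x+235,y+120,r)
r0=abs(proj(f,(.543,.224,.217))-proj(f,(.531,.224,.217)));print("pred r",np.hypot(*r0))
for uv in((261,151),(x+235,y+120)):print(back(f,uv,.217))
A,B,D=[back(f,p,.008)[:2] for p in((260,86),(302,127),(198,161))]
for p,q in((A,B),(A,D)):e=q-p;print(np.linalg.norm(e),np.degrees(np.arctan2(e[1],e[0])))
e=(D-A)/np.linalg.norm(D-A);print("org",(A+B)/2+.05*e)
E
```

```text
246 273 133 164
259.5 148.7903232574463 15.861509323120117
pred r 14.190457555536067
[0.53004076 0.22566178 0.217     ]
[0.52889881 0.22374077 0.217     ]
0.08342959169964012 72.16030078948904
0.14102423361597743 -15.857014881454457
org [0.53350537 0.22580559]
```

```bash
python3 -m creep '{"translation":[[-30,-12,0],[0,0,-40],[0,0,-40],[0,0,-40],[0,0,-25],[0,0,-16],[0,0,0],[0,0,0]],"spin":[0,0,0,0,0,0,0,0],"gripper":[1,1,1,1,1,1,1,1]}' && python3 -m creep '{"translation":[[0,0,0],[0,0,0],[0,0,0],[0,0,0],[0,0,0],[0,0,0],[0,0,0],[0,0,0]],"spin":[0,0,0,0,0,0,0,0],"gripper":[0,0,0,0,0,0,0,0]}' 40
```

```text
t: 4.95
eef_pos: [0.5305, 0.2255, 0.1703]
ee_rot: [-3.141, 0.0, -2.704]
force: [0.6, -0.9, 0.5]
width: 0.0877
gripper_force: 0.0
t: 5.75
eef_pos: [0.5301, 0.2257, 0.1695]
ee_rot: [-3.142, -0.0, -2.704]
force: [0.2, -0.1, -0.3]
width: 0.029
gripper_force: 0.0
```

```bash
python3 -m creep '{"translation":[[0,0,0],[0,0,0],[0,0,0],[0,0,5],[0,0,5],[0,0,0]],"spin":[0,0,0,0,0,0],"gripper":[0,0,0,0,0,0]}'
```

```text
t: 6.35
eef_pos: [0.5306, 0.226, 0.1806]
ee_rot: [3.141, 0.001, -2.704]
force: [0.2, 0.4, -1.4]
width: 0.0232
gripper_force: 40.0
```

```bash
python3 -m creep '{"translation":[[-14,4,0],[-15,5,0],[-14,4,0],[-15,5,0],[-14,4,0],[-6,2,0],[0,0,0]],"spin":[0,0,0,0,0,0,0],"gripper":[0,0,0,0,0,0,0]}' && python3 -m creep '{"translation":[[0,0,25],[0,0,35],[0,0,35],[0,0,30],[0,0,0],[0,0,0]],"spin":[0,0,0,0,0,0],"gripper":[0,0,0,0,0,0]}'
python3 - <<'E'
from h import *
s=get_state();print(s['t'],s['eef_pos'])
for c in("scene","top"):
    f=cams.grab_frame(c)
    if c=="scene":S=f
    else:T=f
    for n in("bottle_brush","brush_collar"):print(c,n,nets.pinpoint(c,n)[:1])
    p=s['eef_pos'];print(proj(f,p-[0,0,.14]),proj(f,p-[0,0,.025]))
u=proj(S,s['eef_pos']-[0,0,.06]).astype(int);i=S["img"][u[1]-40:u[1]+40,u[0]-40:u[0]+40,::-1]
cv2.imwrite("pics/b.png",cv2.resize(i,(0,0),fx=6,fy=6,interpolation=cv2.INTER_CUBIC));print(u)
E
```

```text
t: 7.05
eef_pos: [0.4513, 0.2502, 0.18]
ee_rot: [3.141, 0.001, -2.702]
force: [0.2, -1.1, -1.4]
width: 0.0233
gripper_force: 40.0
t: 7.65
eef_pos: [0.4524, 0.2498, 0.3048]
ee_rot: [3.141, 0.001, -2.704]
force: [0.1, -1.2, -1.6]
width: 0.0234
gripper_force: 40.0
7.65 [0.45243212 0.24982807 0.3047852 ]
scene bottle_brush [{'centre': [0.4584, 0.2526, 0.1622], 'confidence': 0.87}]
scene brush_collar [{'centre': [0.4574, 0.2479, 0.2762], 'confidence': 0.84}]
[220.27390839 242.51249504] [216.56657495 216.89040966]
top bottle_brush [{'centre': [0.4527, 0.2487, 0.1644], 'confidence': 0.48}]
top brush_collar [{'centre': [0.4524, 0.2524, 0.2829], 'confidence': 0.64}]
[180.26453452 230.10672053] [173.0338745  225.93288684]
[217 225]
```

View pics/b.png

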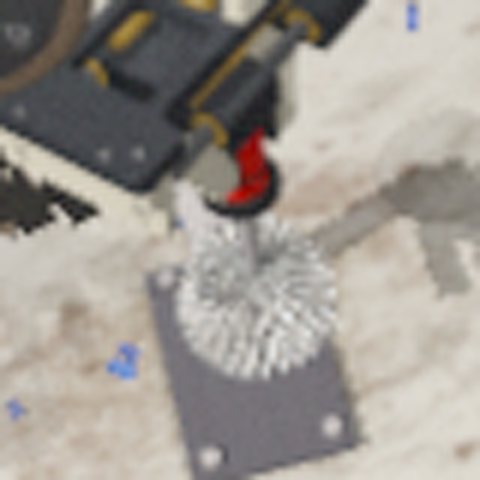

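```bash
python3 -m creep '{"translation":[[11,-25,0],[12,-45,0],[12,-45,0],[12,-45,0],[12,-45,0],[12,-45,0],[12,-45,0],[12,-45,0]],"spin":[0,0,0,0,0,0,0,0],"gripper":[0,0,0,0,0,0,0,0]}' && python3 -m creep '{"translation":[[12,-45,0],[10,-45,0],[10,-45,0],[0,-20,0],[0,0,0],[0,0,0],[0,0,0]],"spin":[0,0,0,0,0,0,0],"gripper":[0,0,0,0,0,0,0]}'
python3 - <<'E'
from h import *
s=get_state();p=s['eef_pos'];print(s['t'],p)
f={}
for c in("scene","top","wrist"):
    f[c]=cams.grab_frame(c)
    for n in("bottle_brush","brush_collar","blue_pot"):print(c,n,[np.round(d['centre'],4) for d in nets.pinpoint(c,n)[:1]])
o=[]
for c in("scene","top"):
    u=proj(f[c],p-[0,0,.12]).astype(int);i=f[c]["img"][u[1]-30:u[1]+30,u[0]-30:u[0]+30,::-1];o.append(cv2.resize(i,(390,390),interpolation=cv2.INTER_CUBIC));print(u)
cv2.imwrite("pics/p2.png",np.hstack(o))
E
```

```text
t: 8.75
eef_pos: [0.5472, -0.0923, 0.3042]
ee_rot: [3.142, -0.0, -2.704]
force: [1.2, 1.1, -1.3]
width: 0.0234
gripper_force: 40.0
t: 9.45
eef_pos: [0.5791, -0.2446, 0.3044]
ee_rot: [3.141, -0.0, -2.703]
force: [0.1, 0.3, -0.6]
width: 0.0232
gripper_force: 40.0
9.45 [ 0.57906573 -0.24460576  0.30438453]
scene bottle_brush [array([ 0.5863, -0.2406,  0.1618])]
scene brush_collar [array([ 0.5836, -0.2437,  0.2747])]
scene blue_pot [array([ 0.5795, -0.2426,  0.0018])]
top bottle_brush [array([ 0.585 , -0.2431,  0.1683])]
top brush_collar [array([ 0.5836, -0.2408,  0.284 ])]
top blue_pot [array([ 0.5743, -0.2428,  0.001 ])]
wrist bottle_brush [array([ 0.5811, -0.2484,  0.1605])]
wrist brush_collar [array([ 0.5814, -0.249 ,  0.2854])]
wrist blue_pot [array([ 5.809e-01, -2.434e-01, -5.000e-04])]
[326 146]
[346 187]
```

View pics/p2.png

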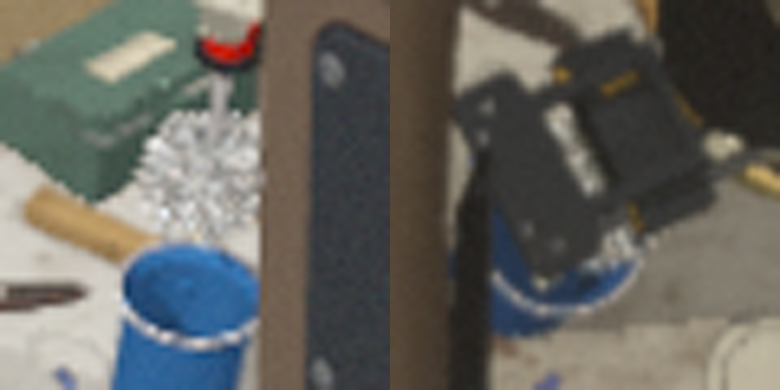

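```bash
python3 -m creep '{"translation":[[-2,0,-20],[0,0,-30],[0,0,-20],[0,0,-10],[0,0,-10],[0,0,0]],"spin":[0,0,0,0,0,0],"gripper":[0,0,0,0,0,0]}' && python3 -m creep '{"translation":[[0,0,-10],[0,0,-10],[0,0,-10],[0,0,-10],[0,0,0]],"spin":[0,0,0,0,0],"gripper":[0,0,0,0,0]}'; python3 -c "
from h import *
print(get_state()['moment'])"
```

```text
t: 10.65
eef_pos: [0.5768, -0.2453, 0.2136]
ee_rot: [3.141, -0.001, -2.704]
force: [0.3, -0.1, -2.7]
width: 0.0234
gripper_force: 40.0
t: 11.15
eef_pos: [0.5764, -0.245, 0.1724]
ee_rot: [3.14, -0.002, -2.704]
force: [-0.1, -0.7, -3.3]
width: 0.0231
gripper_force: 40.0
[-0.28761906 -0.07530915  0.00045185]
```

```bash
python3 -m creep '{"translation":[[0,0,-10],[0,0,-10],[0,0,0]],"spin":[0,0,0],"gripper":[0,0,0]}' && python3 -m creep '{"translation":[[0,0,-3],[0,0,-2],[0,0,0]],"spin":[0,0,0],"gripper":[0,0,0]}'  && python3 -m creep '{"translation":[[0,0,-2],[0,0,0]],"spin":[0,0],"gripper":[0,0]}'
```

```text
t: 11.45
eef_pos: [0.5762, -0.245, 0.1526]
ee_rot: [3.14, -0.002, -2.704]
force: [0.4, -0.3, -4.1]
width: 0.0231
gripper_force: 40.0
t: 11.75
eef_pos: [0.5771, -0.2453, 0.1495]
ee_rot: [-3.142, 0.0, -2.704]
force: [-0.5, -0.9, -1.5]
width: 0.0234
gripper_force: 40.0
t: 11.95
eef_pos: [0.5772, -0.2453, 0.1475]
ee_rot: [-3.141, 0.0, -2.704]
force: [-0.1, -0.9, -0.6]
width: 0.0231
gripper_force: 40.0
```

```bash
python3 -m creep '{"translation":[[0,0,-2],[0,0,0]],"spin":[0,0],"gripper":[0,0]}' && python3 -m creep '{"translation":[[0,0,-1],[0,0,0]],"spin":[0,0],"gripper":[0,0]}'
```

```text
t: 12.15
eef_pos: [0.5771, -0.2453, 0.1454]
ee_rot: [3.142, 0.0, -2.704]
force: [0.1, -0.3, -0.3]
width: 0.0236
gripper_force: 40.0
t: 12.35
eef_pos: [0.5771, -0.2453, 0.1445]
ee_rot: [3.142, 0.0, -2.704]
force: [0.2, -0.8, -0.2]
width: 0.0232
gripper_force: 40.0
```

```bash
python3 -m creep '{"translation":[[0,0,-1],[0,0,0]],"spin":[0,0],"gripper":[0,0]}' && python3 -m creep '{"translation":[[0,0,-1],[0,0,0]],"spin":[0,0],"gripper":[0,0]}'
```

```text
t: 12.55
eef_pos: [0.5771, -0.2453, 0.1434]
ee_rot: [3.142, -0.0, -2.704]
force: [-0.5, -0.8, -0.2]
width: 0.0235
gripper_force: 40.0
t: 12.75
eef_pos: [0.5773, -0.2454, 0.143]
ee_rot: [-3.141, 0.0, -2.704]
force: [-1.0, -0.2, 4.1]
width: 0.0232
gripper_force: 40.0
```

Floor contact is at TCP z ≈ 0.143. Now the upstroke, then two more full strokes.

```bash
U='x'; python3 -m creep '{"translation":[[0,0,8],[0,0,14],[0,0,14],[0,0,14],[0,0,14],[0,0,0],[0,0,0]],"spin":[0,0,0,0,0,0,0],"gripper":[0,0,0,0,0,0,0]}' && python3 -m creep '{"translation":[[0,0,-14],[0,0,-14],[0,0,-14],[0,0,-12],[0,0,-5],[0,0,-5],[0,0,0],[0,0,0]],"spin":[0,0,0,0,0,0,0,0],"gripper":[0,0,0,0,0,0,0,0]}'
python3 - <<'E'
from h import *
S=cams.grab_frame("scene")
for n in("blue_pot","bottle_brush"):print(n,nets.pinpoint("scene",n)[:1])
E
```

```text
t: 13.45
eef_pos: [0.5776, -0.2455, 0.2078]
ee_rot: [-3.14, 0.002, -2.704]
force: [-0.2, -1.4, 0.6]
width: 0.0234
gripper_force: 40.0
t: 14.25
eef_pos: [0.5773, -0.2454, 0.143]
ee_rot: [-3.141, 0.0, -2.704]
force: [-1.5, 0.7, 3.2]
width: 0.0231
gripper_force: 40.0
blue_pot [{'centre': [0.5802, -0.245, 0.0038], 'confidence': 0.73}]
bottle_brush []
```

```bash
python3 -m creep '{"translation":[[0,0,8],[0,0,14],[0,0,14],[0,0,14],[0,0,14],[0,0,0],[0,0,0]],"spin":[0,0,0,0,0,0,0],"gripper":[0,0,0,0,0,0,0]}' && python3 -m creep '{"translation":[[0,0,-14],[0,0,-14],[0,0,-14],[0,0,-12],[0,0,-5],[0,0,-5],[0,0,0],[0,0,0]],"spin":[0,0,0,0,0,0,0,0],"gripper":[0,0,0,0,0,0,0,0]}' && python3 -m creep '{"translation":[[0,0,8],[0,0,14],[0,0,14],[0,0,14],[0,0,14],[0,0,0],[0,0,0]],"spin":[0,0,0,0,0,0,0],"gripper":[0,0,0,0,0,0,0]}' && python3 -m creep '{"translation":[[0,0,10],[0,0,10],[0,0,10],[0,0,20],[0,0,24],[0,0,24],[0,0,0],[0,0,0]],"spin":[0,0,0,0,0,0,0,0],"gripper":[0,0,0,0,0,0,0,0]}'
python3 - <<'E'
from h import *
for c in("scene","wrist"):
    cams.grab_frame(c)
    for n in("blue_pot","bottle_brush","brush_collar"):print(c,n,[np.round(d['centre'],4) for d in nets.pinpoint(c,n)[:1]])
print(get_state()['eef_pos'])
E
```

```text
t: 15.1
eef_pos: [0.5775, -0.2455, 0.2077]
ee_rot: [-3.14, 0.001, -2.704]
force: [-0.7, -0.9, 0.8]
width: 0.0232
gripper_force: 40.0
t: 15.9
eef_pos: [0.5772, -0.2453, 0.143]
ee_rot: [-3.141, 0.0, -2.704]
force: [-0.5, 1.2, 3.0]
width: 0.0229
gripper_force: 40.0
t: 16.6
eef_pos: [0.5775, -0.2455, 0.2077]
ee_rot: [-3.14, 0.001, -2.704]
force: [-1.0, -0.8, 0.6]
width: 0.0234
gripper_force: 40.0
t: 17.4
eef_pos: [0.5773, -0.2452, 0.3055]
ee_rot: [-3.141, 0.002, -2.704]
force: [-0.3, -0.1, -2.0]
width: 0.0233
gripper_force: 40.0
scene blue_pot [array([ 5.798e-01, -2.448e-01,  1.000e-04])]
scene bottle_brush [array([ 0.5833, -0.2401,  0.1646])]
scene brush_collar [array([ 0.5833, -0.2459,  0.2776])]
wrist blue_pot [array([ 0.5812, -0.2475, -0.006 ])]
wrist bottle_brush [array([ 0.5808, -0.2445,  0.1629])]
wrist brush_collar [array([ 0.5787, -0.2469,  0.2855])]
[ 0.57698151 -0.24529869  0.30403466]
```

```bash
python3 -m creep '{"translation":[[-10,25,0],[-12,45,0],[-12,45,0],[-12,45,0],[-12,45,0],[-12,45,0],[-12,45,0],[-12,45,0]],"spin":[0,0,0,0,0,0,0,0],"gripper":[0,0,0,0,0,0,0,0]}' && python3 -m creep '{"translation":[[-12,45,0],[-10,45,0],[-9,45,0],[0,20,0],[0,0,0],[0,0,0],[0,0,0]],"spin":[0,0,0,0,0,0,0],"gripper":[0,0,0,0,0,0,0]}' && python3 -m creep '{"translation":[[0,0,-30],[0,0,-35],[0,0,-35],[0,0,-15],[0,0,-10],[0,0,0],[0,0,0]],"spin":[0,0,0,0,0,0,0],"gripper":[0,0,0,0,0,0,0]}'
python3 - <<'E'
from h import *
print(np.mean([get_state()['eef_pos'] for _ in range(5)],0),get_state()['t'])
E
```

```text
t: 18.6
eef_pos: [0.4823, 0.0963, 0.3048]
ee_rot: [3.142, 0.001, -2.704]
force: [1.1, 0.5, -1.5]
width: 0.0233
gripper_force: 40.0
t: 19.3
eef_pos: [0.4522, 0.2488, 0.3045]
ee_rot: [-3.141, -0.0, -2.704]
force: [0.3, -0.7, -1.6]
width: 0.0233
gripper_force: 40.0
t: 20.0
eef_pos: [0.4528, 0.2496, 0.1806]
ee_rot: [3.141, 0.001, -2.704]
force: [0.1, 0.2, -1.0]
width: 0.0233
gripper_force: 40.0
[0.45284685 0.24959572 0.18056004] 20.0
```

```bash
python3 -m creep '{"translation":[[14,-4,0],[15,-5,0],[14,-4,0],[15,-5,0],[14,-4,0],[6,-2,0],[0,0,0],[0,0,0]],"spin":[0,0,0,0,0,0,0,0],"gripper":[0,0,0,0,0,0,0,0]}' && python3 -m creep '{"translation":[[0,0,-5],[0,0,-3],[0,0,0],[0,0,0]],"spin":[0,0,0,0],"gripper":[0,0,0,0]}'
```

```text
t: 20.8
eef_pos: [0.53, 0.2255, 0.1793]
ee_rot: [-3.142, -0.001, -2.704]
force: [-0.9, 0.4, -1.2]
width: 0.0234
gripper_force: 40.0
t: 21.2
eef_pos: [0.5299, 0.2258, 0.1716]
ee_rot: [-3.142, -0.0, -2.703]
force: [0.1, 0.1, -0.7]
width: 0.0227
gripper_force: 40.0
```

```bash
python3 - <<'E'
from h import *
f=cams.grab_frame("scene")
for n in("bottle_brush","brush_collar","fork_seat"):print(n,[np.round(d['centre'],4) for d in nets.pinpoint("scene",n)[:1]])
cv2.imwrite("pics/ins.png",cv2.resize(f["img"][185:275,175:275,::-1],(0,0),fx=6,fy=6,interpolation=cv2.INTER_CUBIC))
print(np.mean([get_state()['eef_pos'] for _ in range(5)],0))
E
```

```text
bottle_brush [array([0.5359, 0.2274, 0.0279])]
brush_collar [array([0.5342, 0.2259, 0.1432])]
fork_seat [array([0.5324, 0.2277, 0.1461])]
[0.53016728 0.22577792 0.17175303]
```

View pics/ins.png

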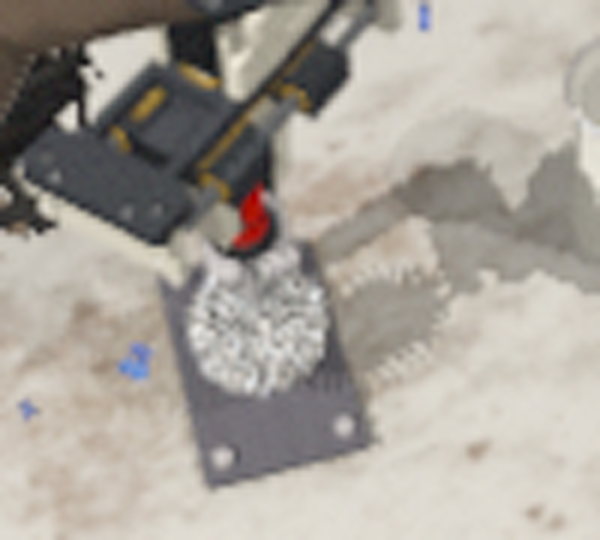

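The brush is back in the fork slot, with the collar at about (255,235) over the prongs as before. I'll lower it onto the seat.

```bash
python3 -m creep '{"translation":[[0,0,-1.5],[0,0,0]],"spin":[0,0],"gripper":[0,0]}' && python3 -m creep '{"translation":[[0,0,-1],[0,0,0]],"spin":[0,0],"gripper":[0,0]}'
```

```text
t: 21.6
eef_pos: [0.5301, 0.2256, 0.1699]
ee_rot: [3.142, -0.0, -2.704]
force: [0.5, -0.2, -1.5]
width: 0.0234
gripper_force: 40.0
t: 21.8
eef_pos: [0.5303, 0.2257, 0.1695]
ee_rot: [-3.141, 0.001, -2.704]
force: [-0.8, 0.4, 2.3]
width: 0.0231
gripper_force: 40.0
```

Seated (+2.3 N). Opening the gripper and backing straight up.

```bash
python3 -m creep '{"translation":[[0,0,0],[0,0,0],[0,0,0],[0,0,0],[0,0,0],[0,0,0],[0,0,0],[0,0,0]],"spin":[0,0,0,0,0,0,0,0],"gripper":[0.3,0.4,0.5,0.6,0.7,0.8,0.9,1]}' && python3 -m creep '{"translation":[[0,0,0],[0,0,0],[0,0,10],[0,0,30],[0,0,40],[0,0,40],[0,0,40],[0,0,0]],"spin":[0,0,0,0,0,0,0,0],"gripper":[1,1,1,1,1,1,1,1]}' && python3 -m creep '{"translation":[[30,12,0],[0,0,0],[0,0,0]],"spin":[0,0,0],"gripper":[1,1,1]}'
python3 - <<'E'
from h import *
f=cams.grab_frame("wrist");g=cams.grab_frame("scene")
for c in("wrist","scene"):
    for n in("bottle_brush","brush_collar","blue_pot"):print(c,n,[np.round(d['centre'],4) for d in nets.pinpoint(c,n)[:1]])
a=cv2.resize(f["img"][60:210,180:330,::-1],(390,390));b=cv2.resize(g["img"][185:275,175:265,::-1],(390,390));cv2.imwrite("pics/fin.png",np.hstack([a,b]))
E
```

```text
t: 22.6
eef_pos: [0.5302, 0.2257, 0.1691]
ee_rot: [-3.142, 0.0, -2.704]
force: [0.3, -0.1, 0.7]
width: 0.0769
gripper_force: 0.0
t: 23.4
eef_pos: [0.5324, 0.2265, 0.3364]
ee_rot: [3.141, 0.011, -2.703]
force: [0.0, -0.2, -1.2]
width: 0.0877
gripper_force: 0.0
t: 23.7
eef_pos: [0.5602, 0.2376, 0.3287]
ee_rot: [-3.141, -0.001, -2.704]
force: [-0.3, 0.5, 0.2]
width: 0.0877
gripper_force: 0.0
wrist bottle_brush [array([0.5359, 0.2263, 0.0277])]
wrist brush_collar [array([0.5303, 0.2201, 0.148 ])]
wrist blue_pot []
scene bottle_brush [array([0.535 , 0.2289, 0.0263])]
scene brush_collar [array([0.5323, 0.2245, 0.1432])]
scene blue_pot [array([ 0.5813, -0.2418,  0.0018])]
```

View pics/fin.png

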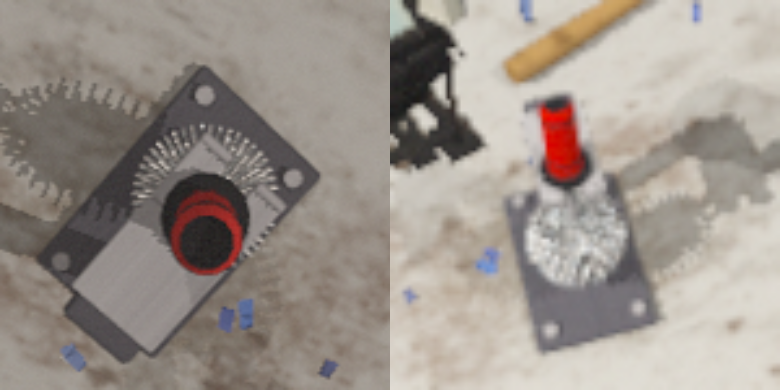

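The brush hangs upright in the fork as it did at the start, and the blue pot hasn't moved.

```bash
python3 -c "
from station import arm
print(arm.job_done())"
```

```text
the job is handed in; nothing more can be done
None
```

The blue pot got three full strokes, floor to rim, the brush is back on its fork, the pot still stands where it was, and I handed the job in at about 24 s; no verdict came back.

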